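Confirm two picks at the stock rack

TASK

Book out the loupe and then the dropper bottle at the stock rack: with the fingertips, gently press the confirm key in front of the bay where the loupe stands well down, let it spring back, then do the same with the key in front of the dropper bottle, and draw back. Press no other key, and leave all the goods and everything else on the table where they are; nothing is picked up.

Things in the scene. Friction and masses are not known exactly. Their poses are not given: they have to be found in the camera images.
- stock_rack: Low grey rack fixed to the table, 200 x 356 x 24 mm, origin under its centre; x to its rear, y along its four bays, z up. Its front (-x) is a console, top 24 mm above the table, with four equal sprung confirm keys; 116 mm behind each key (+x, centre to centre) is that key's bay, with dividers 12 mm high. Pitch 86 mm. Bays and keys count 0 to 3 from +y to -y (0 is leftmost seen from the robot).
- bay0 (a point): centre of the floor of bay 0, 10 mm above the table; the goods in it stand within about 6 mm of it
- key0_top (a point): centre of the top face of confirm key 0, the one in front of bay 0: a flat grey cap, 34 mm (x) by 46 mm (y), 38 mm above the table when up and 14 mm proud of the console; moves with the key
- key0 (a joint): travel of key 0, m: 0 up, 0.010 fully down (stop); the press counts from 0.005; its spring takes about 1 N at the start and 6 N fully down, and lifts it again
- bay1 (a point): centre of the floor of bay 1, 10 mm above the table; the goods in it stand within about 6 mm of it
- key1_top (a point): centre of the top face of confirm key 1, the one in front of bay 1: a flat grey cap, 34 mm (x) by 46 mm (y), 38 mm above the table when up and 14 mm proud of the console; moves with the key
- key1 (a joint): travel of key 1, m: 0 up, 0.010 fully down (stop); the press counts from 0.005; its spring takes about 1 N at the start and 6 N fully down, and lifts it again
- bay2 (a point): centre of the floor of bay 2, 10 mm above the table; the goods in it stand within about 6 mm of it
- key2_top (a point): centre of the top face of confirm key 2, the one in front of bay 2: a flat grey cap, 34 mm (x) by 46 mm (y), 38 mm above the table when up and 14 mm proud of the console; moves with the key
- key2 (a joint): travel of key 2, m: 0 up, 0.010 fully down (stop); the press counts from 0.005; its spring takes about 1 N at the start and 6 N fully down, and lifts it again
- bay3 (a point): centre of the floor of bay 3, 10 mm above the table; the goods in it stand within about 6 mm of it
- key3_top (a point): centre of the top face of confirm key 3, the one in front of bay 3: a flat grey cap, 34 mm (x) by 46 mm (y), 38 mm above the table when up and 14 mm proud of the console; moves with the key
- key3 (a joint): travel of key 3, m: 0 up, 0.010 fully down (stop); the press counts from 0.005; its spring takes about 1 N at the start and 6 N fully down, and lifts it again
- loupe: eye loupe, stands upright in one of the bays: tapered black body with a white rim on top, 39 mm across, 40 mm high; origin under its centre
- dropper_bottle: amber dropper bottle with a black pointed cap, stands in one of the bays, 32 mm across, 102 mm high; origin under its centre
- slide_viewer: small black viewer with white faces, in one of the bays, 30 x 34 x 66 mm; not ordered; origin under its centre
- parts_tin: round flat tin, in one of the bays, 67 mm across, 24 mm high; not ordered; origin under its centre
- flat_case: bystander: flat black case, 87 x 125 x 30 mm, on the table to the right of the rack; origin under its centre
- otoscope: bystander: battery otoscope handle lying on the table, 26 x 168 x 27 mm, at the front right; origin at its middle

How it is judged (in metres and radians):
On the way, in this order (a step that is already met when the one before it is completed fails the run):
1. the key in front of the loupe is pressed at least 5 mm (((horizontal distance between loupe and bay0 below 0.03 m and value of joint key0 above 0.005 m) or (horizontal distance between loupe and bay1 below 0.03 m and value of joint key1 above 0.005 m) or (horizontal distance between loupe and bay2 below 0.03 m and value of joint key2 above 0.005 m) or (horizontal distance between loupe and bay3 below 0.03 m and value of joint key3 above 0.005 m))), for 0.05 s.
2. all keys are up again (value of joint each of key0, key1, key2, key3 below 0.002 m), for 0.1 s.
3. the key in front of the dropper bottle is pressed at least 5 mm (((horizontal distance between dropper_bottle and bay0 below 0.03 m and value of joint key0 above 0.005 m) or (horizontal distance between dropper_bottle and bay1 below 0.03 m and value of joint key1 above 0.005 m) or (horizontal distance between dropper_bottle and bay2 below 0.03 m and value of joint key2 above 0.005 m) or (horizontal distance between dropper_bottle and bay3 below 0.03 m and value of joint key3 above 0.005 m))), for 0.05 s.
At the end, for the whole second after the job is handed in: all four keys are up again (within 2 mm), the four goods stand upright and at rest in their bays within 10 mm of where they stood, and the bystanders are within 20 mm of where they lay (all of step 2 and distance of each of loupe, dropper_bottle, slide_viewer, parts_tin from where it was at the start of the episode below 0.01 m and angle between each of loupe, dropper_bottle, slide_viewer, parts_tin's own z axis and vertical below 0.15 rad and linear speed of each of loupe, dropper_bottle, slide_viewer, parts_tin below 0.02 m/s and distance of each of flat_case, otoscope from where it was at the start of the episode below 0.02 m); the robot touches nothing.
It fails at once if a key whose bay holds neither the loupe nor the dropper bottle is pressed more than 3 mm ((value of joint key0 above 0.003 m and horizontal distance between each of loupe, dropper_bottle and bay0 above 0.03 m) or (value of joint key1 above 0.003 m and horizontal distance between each of loupe, dropper_bottle and bay1 above 0.03 m) or (value of joint key2 above 0.003 m and horizontal distance between each of loupe, dropper_bottle and bay2 above 0.03 m) or (value of joint key3 above 0.003 m and horizontal distance between each of loupe, dropper_bottle and bay3 above 0.03 m)).
It fails at once if something in the rack is shifted, lifted or knocked over (more than 10 mm) (distance of any of loupe, dropper_bottle, slide_viewer, parts_tin from where it was at the start of the episode above 0.01 m).
It fails at once if a bystander on the table is moved more than 20 mm (distance of any of flat_case, otoscope from where it was at the start of the episode above 0.02 m).
It fails at once if the rack or a key is pushed with more than 25 N (contact force between any of the fingers, the arm and stock_rack above 25 N).
It also fails if it takes over 35 s, if anything falls off the work surface, if the arm or the gripper's body presses on something with over 40 N, if the wrist force passes 120 N, or if a joint passes its speed limit or range.

ROBOT

A 6-joint arm with a two-finger parallel gripper is mounted at the origin on a cart in front of the work surface, level with it; the furniture and walls round the work are solid. World frame = base frame: x ahead of the robot, y to its left, z up, the work surface at z = 0. Lengths are in m, angles in degrees, forces in N, time in s.
With the tool pointing down it reaches from about 0.35 to 0.975 m from the base axis. Payload 17.4 kg.
Tool frame: the origin (TCP) lies midway between the tips of the shut fingers; the grasp point (between the pads) lies pinch_z behind it (pinch_z is the distance from the TCP to the grasp point, in m); x points along the fingers, y is the direction in which the jaws open and shut, and the axes are right-handed (so a half turn about x gives the same grasp; the last joint's range is limited). The gripper opens to 85 mm and grips with 20 to 120 N. Pads are 22 mm wide; open, the fingers measure 114 mm over their backs; the gripper's body (76 mm by 85 mm) begins 54 mm behind the grasp point. The pads swing forward as they close: fully open they stand 13 mm farther back than shut.
Start: joints at [62.808, 6.646, 82.598, -0, 90.757, -2.166], TCP at [0.286, 0.612, 0.231] pointing down, gripper open.
Joint ranges: [-162.19, 162.19], [-47.58, 125.68], [4.15, 143.07], [-65.23, 245.23], [0.69, 171.88], [-170.13, 170.13]. Speed limits (degrees/s): [108.29, 108.29, 127.2, 180, 180, 180].

INTERFACE

Orientations are given as a 3x3 rotation matrix whose columns are the frame's x, y, z axes.
In Python, from station import read_state, get_image, camera_info, sign_off, outline_of, spot_point, pinch_z gives the robot as it stands.
- The arm moves only by the shell command python3 -m pendant 'ROWS' [FORCE]. ROWS is a JSON object of lists of equal length, an entry for each row: "twist": the turn, a rotation vector about the tool's x, y, z in rad, a list of three; "linear": the shift along the tool's x, y, z in m, a list of three; "gripper": the closure, from -1 (fully open) to 1 (shut). A call has 1 to 8 rows; each row shifts and turns the commanded pose from where the row before left it, along the tool's axes as they then stand; what a row does not reach is not made up. A row lasts 1/8 s, in which the tool goes at most 62.5 mm and 10.7 degrees, less where a joint would pass 70% of its speed; a pose out of reach is approached as far as the arm can. A call with a gripper value outside its range is refused whole. The fingers move at their own pace and stop on an object; FORCE is the grip in N (left out, the last holds). Time passes only in rows, so rows that do not move let the fingers close. It gives the time, the measured TCP pose, the force and the opening at its end, in the units of the state.
- read_state(): the state, without advancing time (a new reading comes with each control period).
- get_image(name): name is "side" or "top" or "wrist"; returns the picture (420x560x3 uint8, blue, green, red); there is no depth.
- camera_info(name): a dict with "vfov" (degrees; the focal length in pixels is half the picture's height over the tangent of half this angle, whatever the lens; pixels are square), "cx", "cy" (the principal point, pixels), "view" (4x4, takes a point from world to camera coordinates); the wrist camera has in their place "T_tool_cam" (4x4, takes a point from camera to tool coordinates, whose origin is the TCP and whose axes are the tool frame's). Camera axes: x right, y down, z forward; pixel columns grow to the right and rows downward; lengths in m; the calibration is good to about 2 mm. The wrist camera is an equidistant fisheye: a pixel r from the principal point sees the ray r / f radians off the axis. A picture is of the moment at which its call begins: read the wrist's pose just before it. camera_info takes no time and is no camera call.
- sign_off(): hands the job in, once; it reports no verdict.
Trained networks look in the newest picture that a camera, given by its name, has taken for a name from the list of things; names that differ only in an ending like _2 or _b are one class to them, and where a whole thing is asked for, a point or a joint stands for the part that bears it (a point fixed in the world has none). Each returns a list of dicts, best first, with "conf" (0 to 1); they miss things now and then, are a little off and sometimes report something else, mostly with a low value. They report only what shows in the picture. A call takes as long as a camera call.
- outline_of(camera, label): "pixels" (420x560 bool, what is visible of it).
- spot_point(camera, label): "xyz" ([x, y, z] in m, in the coordinates of the camera as it stood for that picture, good to about 4 mm: a listed point, or the origin of a listed thing).
The state is a dict: "time": time; "joints": joint angles; "joint_vel": joint speeds; "joint_efforts": joint torques, N m; "ee_pos": TCP position; "orientation": TCP orientation; "force": force on the tool from outside, world axes, zero at the start; "wrist_torque": the same for the moment, N m; "grip_width": finger opening in m.
Only numpy, scipy, OpenCV 4.12 (cv2) and the standard library are available. Lean on these libraries where they do the work, as an engineer would, in place of code of your own. Each camera call takes 0.05 s, during which the arm holds its last target. There are 200 camera calls.

## Working session

There is one attempt and no reset: what is moved stays moved. The work goes in short steps, Python scripts to look and compute and a shell command to move; the robot and the scene stay as the last step left them, time stands still between calls to the robot, and variables do not carry over. Pictures are saved under pics/ and viewed, about 8 in all and at most 12, crops included, and the job is handed in when it is done.

```bash
mkdir -p pics; cat > h.py <<'E'
import numpy as np,cv2
from station import *
def world(cam,p):
    c=camera_info(cam)
    if cam=='wrist':
        s=read_state();q=np.array(c['T_tool_cam'])@np.r_[p,1]
        return np.array(s['orientation'])@q[:3]+s['ee_pos']
    return (np.linalg.inv(np.array(c['view']))@np.r_[p,1])[:3]
E
python3 - <<'E'
from h import *
s=read_state();print(s['time'],s['ee_pos'],np.round(s['orientation'],3),s['grip_width'],pinch_z)
a=get_image('side');b=get_image('top')
cv2.imwrite('pics/a.png',cv2.resize(a,(800,600)));cv2.imwrite('pics/b.png',cv2.resize(b,(800,600)))
for cam in('top','side'):
    for n in['stock_rack','loupe','dropper_bottle','slide_viewer','parts_tin','key0_top','key1_top','key2_top','key3_top','bay0','bay3']:
        r=spot_point(cam,n)[:2]
        print(cam,n,[(round(x['conf'],2),np.round(world(cam,x['xyz']),3).tolist()) for x in r])
print(read_state()['time'])
E
```

```text
0.0 [0.28546026 0.61144715 0.23054697] [[-0.001  0.423  0.906]
 [-0.001  0.906 -0.423]
 [-1.    -0.001 -0.   ]] 0.08535935475228139 0.0187
top stock_rack [(0.65, [0.532, -0.21, 0.001])]
top loupe [(0.62, [0.586, -0.245, 0.005]), (0.52, [0.531, -0.21, 0.002])]
top dropper_bottle [(0.7, [0.586, -0.336, 0.008])]
top slide_viewer [(0.74, [0.569, -0.078, 0.009])]
top parts_tin [(0.73, [0.577, -0.164, 0.01]), (0.18, [0.46, -0.177, 0.043])]
top key0_top [(0.61, [0.456, -0.085, 0.036])]
top key1_top [(0.68, [0.458, -0.179, 0.041])]
top key2_top [(0.73, [0.468, -0.254, 0.037])]
top key3_top [(0.81, [0.476, -0.343, 0.037])]
top bay0 [(0.96, [0.583, -0.25, 0.012]), (0.85, [0.592, -0.337, 0.011])]
top bay3 [(0.96, [0.583, -0.25, 0.012]), (0.85, [0.592, -0.337, 0.011])]
side stock_rack [(0.83, [0.533, -0.209, 0.003]), (0.36, [0.465, -0.173, 0.039])]
side loupe [(0.72, [0.583, -0.244, 0.01])]
side dropper_bottle [(0.65, [0.588, -0.333, 0.011])]
side slide_viewer [(0.63, [0.571, -0.08, 0.01])]
side parts_tin [(0.7, [0.572, -0.077, 0.011]), (0.61, [0.574, -0.169, 0.018])]
side key0_top [(0.7, [0.591, -0.337, 0.01]), (0.68, [0.451, -0.086, 0.039])]
side key1_top [(0.61, [0.463, -0.174, 0.04]), (0.44, [0.574, -0.171, 0.014])]
side key2_top [(0.69, [0.468, -0.257, 0.038])]
side key3_top [(0.68, [0.476, -0.346, 0.038])]
side bay0 [(0.87, [0.567, -0.079, 0.01]), (0.87, [0.58, -0.167, 0.011])]
side bay3 [(0.87, [0.567, -0.079, 0.01]), (0.87, [0.58, -0.167, 0.011])]
1.2
```

View pics/b.png

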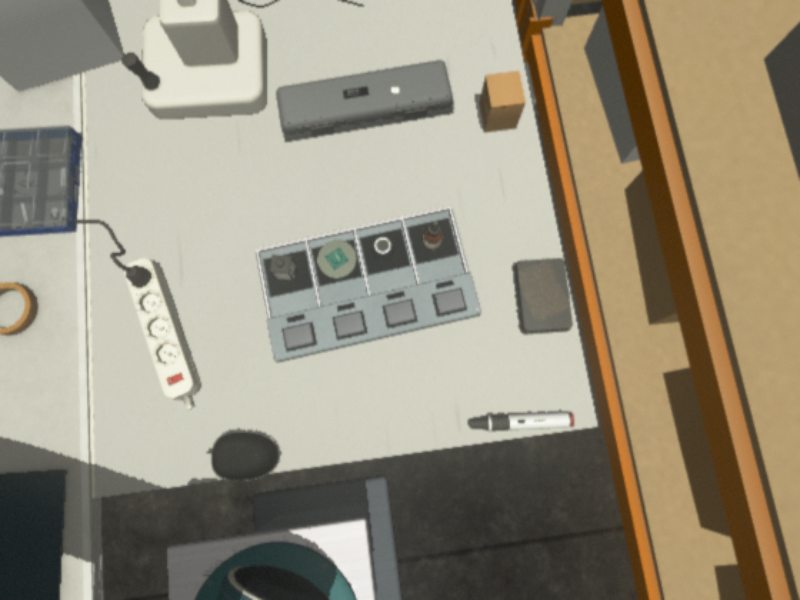

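View pics/a.png

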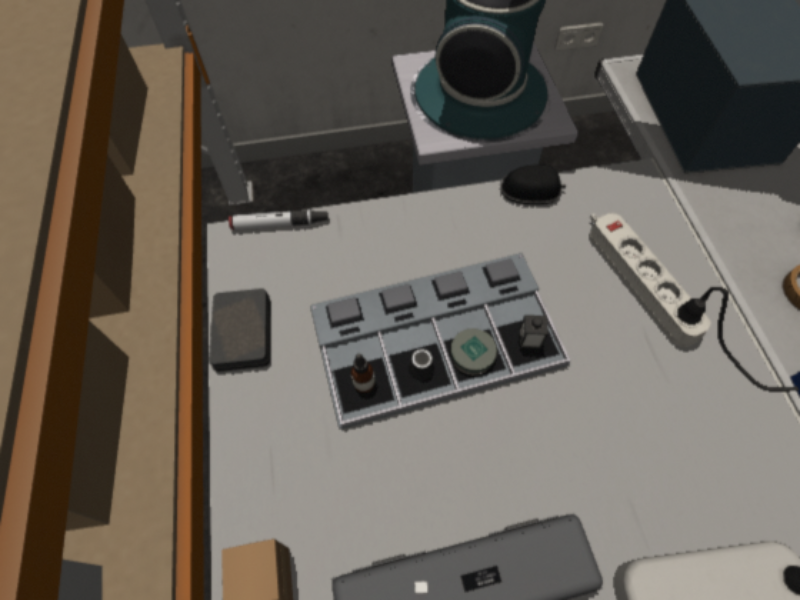

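The top view has +x up and −y to the right. From left to right the bays hold the viewer, tin, loupe (top view, about 383,245) and dropper bottle (about 432,235). So the loupe is in bay 2 and the dropper bottle in bay 3. The side view agrees, and so do the fits: rack yaw about 5°, key2 ≈ (0.468, −0.257, 0.038), key3 ≈ (0.476, −0.345, 0.038). I'll shut the gripper and head over at the present height.

```bash
python3 -m pendant '{"twist":[[0,0,0],[0,0,0],[0,0,0],[0,0,0],[0,0,0],[0,0,0],[0,0,0],[0,0,0]],"linear":[[0,-0.02,0.015],[0,-0.04,0.03],[0,-0.044,0.033],[0,-0.044,0.033],[0,-0.044,0.033],[0,-0.044,0.033],[0,-0.044,0.033],[0,-0.044,0.033]],"gripper":[1,1,1,1,1,1,1,1]}' 20
python3 -c "
from station import *
import numpy as np
print(np.round(camera_info('wrist')['T_tool_cam'],3), read_state()['joints'])"
```

```text
time: 2.2
ee_pos: [0.3686, 0.2136, 0.2315]
orientation: [[0.001, 0.423, 0.906], [0.0, 0.906, -0.423], [-1.0, 0.001, 0.001]]
force: [1.3, -0.4, -0.3]
grip_width: -0.0002
[[ 0.    -0.318  0.948 -0.144]
 [ 1.     0.001 -0.    -0.001]
 [-0.001  0.948  0.318 -0.081]
 [ 0.     0.     0.     1.   ]] [ 2.66634117e+01 -2.57660751e+01  1.11071982e+02 -5.91136934e-03
  9.46465134e+01 -3.83348044e+01]
```

```bash
python3 -m pendant '{"twist":[[0,0,0],[0,0,0],[0,0,0],[0,0,0],[0,0,0],[0,0,0],[0,0,0],[0,0,0]],"linear":[[0,-0.044,0.033],[0,-0.046,0.035],[0,-0.046,0.035],[0,-0.046,0.035],[0,-0.046,0.035],[0,-0.046,0.035],[0,-0.04,0.03],[0,-0.02,0.015]],"gripper":[1,1,1,1,1,1,1,1]}'
python3 - <<'E'
from h import *
w=get_image('wrist');cv2.imwrite('pics/w.png',w)
s=read_state();print(s['ee_pos'])
for n in['key0_top','key1_top','key2_top','key3_top','loupe','dropper_bottle','stock_rack']:
    print(n,[(round(x['conf'],2),np.round(world('wrist',x['xyz']),3).tolist()) for x in spot_point('wrist',n)[:2]])
E
```

```text
time: 3.2
ee_pos: [0.4566, -0.1968, 0.2311]
orientation: [[-0.0, 0.425, 0.905], [-0.0, 0.905, -0.425], [-1.0, -0.0, -0.0]]
force: [0.2, 0.8, 0.2]
grip_width: -0.0002
[ 0.456889   -0.19806725  0.23089153]
key0_top [(0.9, [0.454, -0.09, 0.038]), (0.69, [0.479, -0.343, 0.041])]
key1_top [(0.6, [0.464, -0.174, 0.038])]
key2_top [(0.96, [0.463, -0.262, 0.037])]
key3_top [(0.7, [0.48, -0.34, 0.04]), (0.51, [0.57, -0.07, 0.01])]
loupe []
dropper_bottle [(0.55, [0.591, -0.329, 0.01])]
stock_rack [(0.79, [0.535, -0.206, 0.001])]
```

View pics/w.png

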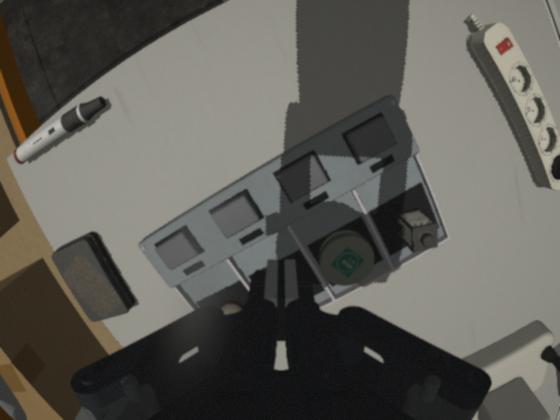

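The wrist view agrees (key2 at about (237,213), key3 at about (178,247)). I'll move over key 2 and come down to about 60 mm.

```bash
python3 -m pendant '{"twist":[[0,0,0],[0,0,0],[0,0,0],[0,0,0],[0,0,0],[0,0,0],[0,0,0],[0,0,0]],"linear":[[0,-0.0245,0.018],[0,-0.024,0.0175],[0.03,0,0],[0.05,0,0],[0.045,0,0],[0.03,0,0],[0.014,0,0],[0,0,0]],"gripper":[1,1,1,1,1,1,1,1]}'
python3 - <<'E'
from h import *
w=get_image('wrist');cv2.imwrite('pics/w2.png',w);s=read_state();print(s['ee_pos'],s['force'])
for n in['key1_top','key2_top','key3_top']:
    print(n,[(round(x['conf'],2),np.round(world('wrist',x['xyz']),3).tolist()) for x in spot_point('wrist',n)[:2]])
cv2.imwrite('pics/t2.png',get_image('top')[130:270,160:350].repeat(4,0).repeat(4,1))
E
```

```text
time: 4.6
ee_pos: [0.4683, -0.253, 0.0623]
orientation: [[-0.0, 0.423, 0.906], [0.0, 0.906, -0.423], [-1.0, 0.0, -0.001]]
force: [0.3, -0.8, 0.2]
grip_width: 0.0
[ 0.46872159 -0.25333402  0.06328908] [0.8023465  0.65735338 0.06773308]
key1_top [(0.94, [0.469, -0.176, 0.041])]
key2_top [(0.89, [0.466, -0.263, 0.04])]
key3_top [(0.95, [0.479, -0.345, 0.043]), (0.52, [0.468, -0.264, 0.039])]
```

View pics/w2.png

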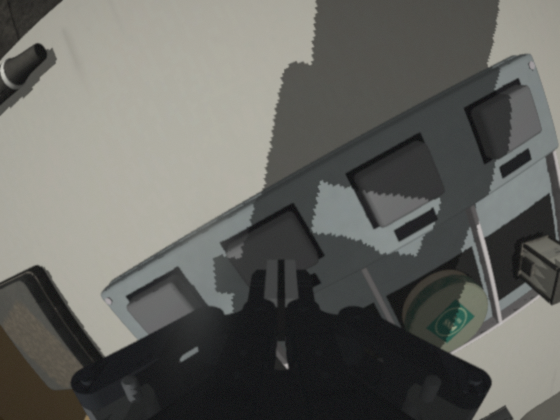

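The fingertips are over key 2 (about (280,262)), a few mm towards its left edge. I'll shift 5 mm to −y and come down to 7 mm of travel, holding for a moment.

```bash
python3 -m pendant '{"twist":[[0,0,0],[0,0,0],[0,0,0],[0,0,0],[0,0,0],[0,0,0],[0,0,0],[0,0,0]],"linear":[[0,-0.005,0.002],[0.01,0,0],[0.01,0,0],[0.004,0,0],[0.0025,0,0],[0.0025,0,0],[0.002,0,0],[0,0,0]],"gripper":[1,1,1,1,1,1,1,1]}'
```

```text
time: 5.85
ee_pos: [0.468, -0.2588, 0.0314]
orientation: [[0.0, 0.423, 0.906], [-0.0, 0.906, -0.423], [-1.0, 0.0, 0.0]]
force: [-1.9, 1.8, 3.8]
grip_width: 0.0001
```

```bash
python3 -m pendant '{"twist":[[0,0,0],[0,0,0]],"linear":[[0.0015,0,0],[0,0,0]],"gripper":[1,1]}'
python3 - <<'E'
from h import *
cv2.imwrite('pics/s3.png',get_image('side')[170:270,210:400].repeat(4,0).repeat(4,1));print(read_state()['ee_pos'],read_state()['force'])
E
```

```text
time: 6.1
ee_pos: [0.4681, -0.2588, 0.0299]
orientation: [[0.0, 0.423, 0.906], [-0.0, 0.906, -0.423], [-1.0, 0.0, 0.0]]
force: [-2.1, 1.8, 5.7]
grip_width: 0.0003
[ 0.46805615 -0.25879462  0.02991824] [-2.24074828  2.75466593  4.6479028 ]
```

View pics/s3.png

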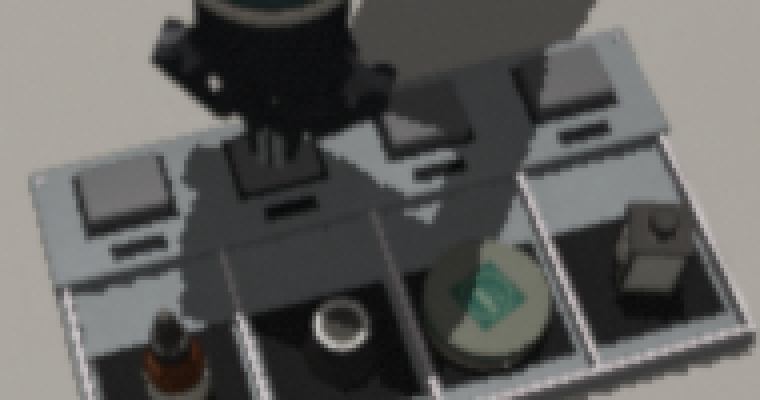

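Key 2 is down about 8 mm at about 5 N, and the fingertips sit mid-cap (about (270,150)) in front of the loupe. I'll lift off, wait, and move to key 3.

```bash
python3 -m pendant '{"twist":[[0,0,0],[0,0,0],[0,0,0],[0,0,0],[0,0,0],[0,0,0],[0,0,0],[0,0,0]],"linear":[[-0.005,0,0],[-0.015,0,0],[-0.02,0,0],[0,0,0],[0,-0.02,0.012],[0,-0.034,0.02],[0,-0.02,0.012],[0,0,0]],"gripper":[1,1,1,1,1,1,1,1]}'
python3 - <<'E'
from h import *
cv2.imwrite('pics/s4.png',get_image('side')[170:270,210:400].repeat(4,0).repeat(4,1));print(read_state()['ee_pos'],read_state()['force'])
get_image('wrist')
for n in['key2_top','key3_top']:
    print(n,[(round(x['conf'],2),np.round(world('wrist',x['xyz']),3).tolist()) for x in spot_point('wrist',n)[:2]])
E
```

```text
time: 7.15
ee_pos: [0.4762, -0.3459, 0.0691]
orientation: [[-0.001, 0.425, 0.905], [0.001, 0.905, -0.425], [-1.0, 0.0, -0.001]]
force: [-0.3, 0.6, -0.2]
grip_width: -0.0001
[ 0.47620388 -0.3449198   0.06911338] [ 0.11646096  0.0963136  -0.2228268 ]
key2_top [(0.84, [0.466, -0.263, 0.039]), (0.74, [0.585, -0.245, 0.01])]
key3_top [(0.56, [0.478, -0.345, 0.042])]
```

View pics/s4.png

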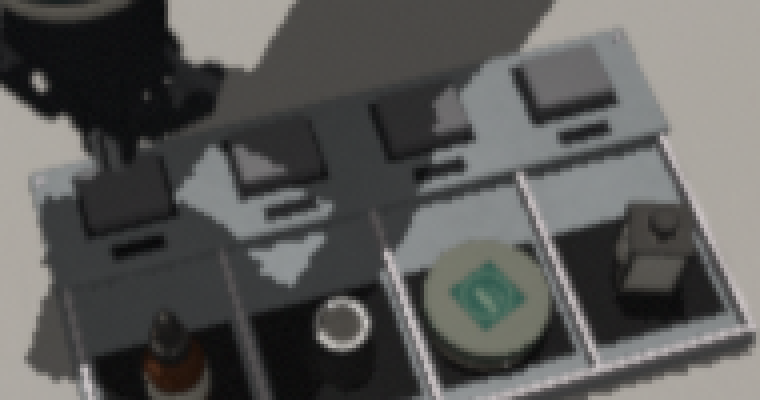

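Key 2 is up again (its raised edge shows) and the fingertips are above key 3 (about (125,160)). The goods have not moved. Next I press key 3.

```bash
python3 -m pendant '{"twist":[[0,0,0],[0,0,0],[0,0,0],[0,0,0],[0,0,0],[0,0,0],[0,0,0],[0,0,0]],"linear":[[0.015,0,0],[0.012,0,0],[0.004,0,0],[0.0025,0,0],[0.0025,0,0],[0.002,0,0],[0.0015,0,0],[0,0,0]],"gripper":[1,1,1,1,1,1,1,1]}'
python3 - <<'E'
from h import *
cv2.imwrite('pics/s5.png',get_image('side')[170:270,210:400].repeat(4,0).repeat(4,1));print(read_state()['ee_pos'],read_state()['force'])
E
```

```text
time: 8.35
ee_pos: [0.4767, -0.3445, 0.0305]
orientation: [[0.0, 0.423, 0.906], [-0.0, 0.906, -0.423], [-1.0, -0.0, 0.0]]
force: [-1.3, 2.4, 4.1]
grip_width: 0.0002
[ 0.47667352 -0.3444698   0.03051212] [-0.26140621  1.86871202  4.59922568]
```

View pics/s5.png

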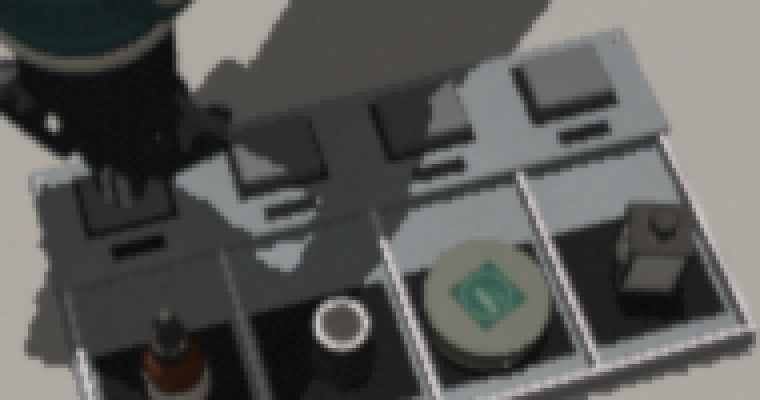

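Key 3 is down about 7.5 mm at about 4.5 N; the cap at about (125,195) sits low, with the tips on it. I'll draw back upward.

```bash
python3 -m pendant '{"twist":[[0,0,0],[0,0,0],[0,0,0],[0,0,0],[0,0,0],[0,0,0],[0,0,0],[0,0,0]],"linear":[[-0.005,0,0],[-0.015,0,0],[-0.03,0,0],[-0.045,0,0],[-0.045,0,0],[-0.03,0,0],[0,0,0],[0,0,0]],"gripper":[1,1,1,1,1,1,1,1]}'
python3 - <<'E'
from h import *
cv2.imwrite('pics/s6.png',cv2.resize(get_image('side')[140:290,130:410],None,fx=2.8,fy=2.8));get_image('top');print(read_state()['ee_pos'],read_state()['force'])
for n in['loupe','dropper_bottle','slide_viewer','parts_tin','key2_top','key3_top']:
    print(n,[(round(x['conf'],2),np.round(world('side',x['xyz']),3).tolist()) for x in spot_point('side',n)[:1]])
E
```

```text
time: 9.4
ee_pos: [0.4763, -0.3443, 0.2]
orientation: [[-0.0, 0.423, 0.906], [0.0, 0.906, -0.423], [-1.0, 0.0, -0.0]]
force: [-0.1, 0.8, -0.3]
grip_width: -0.0002
[ 0.47619631 -0.34418617  0.19929579] [-0.56906329 -0.04260737  0.37048555]
loupe [(0.68, [0.581, -0.243, 0.009])]
dropper_bottle [(0.7, [0.588, -0.335, 0.014])]
slide_viewer [(0.93, [0.572, -0.075, 0.011])]
parts_tin [(0.86, [0.576, -0.168, 0.015])]
key2_top [(0.8, [0.469, -0.26, 0.038])]
key3_top [(0.67, [0.475, -0.348, 0.037])]
```

View pics/s6.png

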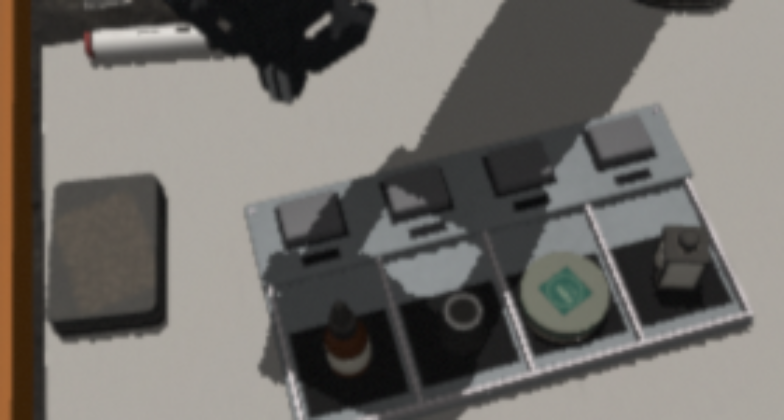

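All four keys are up, the goods stand where they stood, and the case and otoscope have not moved. The gripper is clear of everything at z = 0.2.

```bash
python3 -c "from station import *; print(sign_off())"
```

```text
the job is handed in; nothing more can be done
None
```

I pressed key 2, in front of the loupe, and let it spring back. I then did the same with key 3, in front of the dropper bottle, drew back to z = 0.20 m, and handed the job in at about 9.5 s. No verdict was reported.

- **Presses:** key 2 went down about 8 mm at about 5 N, and key 3 about 7.5 mm at about 4.5 N. Travel is worked out from the fingertip height and the 38 mm key height, since the keys give no reading of their own. The force fits the spring in both cases, well under the 25 N limit.
- **Last checks:** after drawing back, the side camera placed the key 2 and key 3 tops at 38 and 37 mm, so both are up. The four goods were within about 6 mm of their first fixes, close to the network's own error of about 4 mm. The flat case and otoscope looked unmoved, by eye only. The wrist force was about zero.
- **Disagreements:** the networks gave a few wrong extra hits, such as keys or the loupe confused with other places. I settled these from the pictures and the rack geometry. The close wrist view put key 2 about 5 mm farther to −y than the tips stood, so I shifted 5 mm before pressing.

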